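Shut the lock box and clip its snap hook

ROBOT

A 6-joint arm with a two-finger parallel gripper is mounted at the origin on a cart in front of the work surface, level with it; the furniture and walls round the work are solid. World frame = base frame: x ahead of the robot, y to its left, z up, the work surface at z = 0. Lengths are in m, angles in degrees, forces in N, time in s.
With the tool pointing down it reaches from about 0.275 to 0.725 m from the base axis. Payload 15.9 kg.
Tool frame: the origin (TCP) lies at the very end of the fingers, on their centre line; the grasp point (between the pads) lies 19 mm behind it (env.grip_depth is the distance from the TCP to the grasp point, in m); z points along the fingers, y is the line along which they close (so a half turn about z gives the same grasp; the last joint's range is limited). The gripper opens to 85 mm and grips with 20 to 120 N. Pads are 22 mm wide; open, the fingers measure 114 mm over their backs; the gripper's body (76 mm by 85 mm) begins 54 mm behind the grasp point. The pads swing forward as they close: fully open they stand 13 mm farther back than shut.
Start: joints at [73.109, 12.198, -1.971, 75.831, 0, 90], TCP at [0.145, 0.478, 0.231] pointing down, gripper open.
Joint ranges: [-170.91, 170.91], [-42.67, 98.43], [-65.05, 77.54], [-120.47, 116.71], [-90, 82.35], [-180, 180]. Speed limits (degrees/s): [108.29, 108.29, 136.94, 147.25, 180, 180].

INTERFACE

Orientations are given as a 3x3 rotation matrix whose columns are the frame's x, y, z axes.
In Python, from plant import readout, read_camera, camera_info, workorder, env gives the robot as it stands.
- The arm moves only by the tool step_arm, never from a script. Its argument "plan" is a list of rows, each an object of numbers: "wx", "wy", "wz": the turn, a rotation vector about the world's x, y, z in rad; "dx", "dy", "dz": the shift along the world's x, y, z in mm; "fingers": the closure, from -1 (fully open) to 1 (shut), so that 0 is half open. A call has 1 to 8 rows; each row is the pose to reach, as a shift and turn from the pose commanded when the call began; what a row does not reach only later rows make up. A row lasts 1/10 s, in which the tool goes at most 50 mm and 8.59 degrees, less where a joint would pass 70% of its speed; a pose out of reach is approached as far as the arm can. A call with a gripper value outside its range is refused whole. The fingers move at their own pace and stop on an object; "newtons" is the grip in N (left out, the last holds). Time passes only in rows, so rows that repeat a pose let the fingers close. It gives the time, the measured TCP pose, the force, the opening and the grip force at its end, in the units of the state.
- readout.read_state(): the state, without advancing time (a new reading comes with each control period).
- read_camera(name): name is "scene" or "top" or "wrist"; returns the picture (480x640x3 uint8, red, green, blue); there is no depth.
- camera_info(name): a dict with "fovy" (degrees; the focal length in pixels is half the picture's height over the tangent of half this angle, whatever the lens; pixels are square), "cx", "cy" (the principal point, pixels), "k1" (the pictures are not rectified: a ray, as slopes to the right and down, at radius r is drawn at 1 + k1 r^2 times it, then the intrinsics apply), "eye" and "rotation" of the camera in the world. Camera axes: x right, y up, looking along -z (the intrinsics and any distortion apply to the point x, -y, -z); pixel columns grow to the right and rows downward; lengths in m; the calibration is good to about 2 mm. A picture is of the moment at which its call begins: read the wrist's pose just before it. camera_info takes no time and is no camera call; for the wrist camera it gives the pose at the moment of the call.
- workorder.finish_job(): hands the job in; it is judged then, once.
The state is a dict: "clock": time; "q": joint angles; "joint_vel": joint speeds; "tau": joint torques, N m; "tool_pos": TCP position; "tool_rot": TCP orientation; "force": force on the tool from outside, world axes, zero at the start; "moment": the same for the moment, N m; "gripper_width": finger opening in m; "finger_force": force on a finger pad.
Only numpy, scipy, OpenCV 4.12 (cv2) and the standard library are available. Lean on these libraries where they do the work, as an engineer would, in place of code of your own. Each camera call takes 0.05 s, during which the arm holds its last target. There are 200 camera calls.

TASK

Close the open lid of the grey lock box fully, so that its steel staple stands up through the slot in the lid. Then take the snap hook with the orange handle and push its sprung gate against one upright of the staple until the upright is inside the hook and the gate has snapped shut behind it. Let go and leave the hook lying clipped on the staple.

Things in the scene. Friction and masses are not known exactly. Their poses are not given: they have to be found in the camera images.
- lock_box: grey steel box with a blue lid, fixed on the bench, 150 mm deep (x), 190 wide (y), walls 45 high; origin under its centre, x front to back, y to its left, z up. In it stands the staple, an upside-down U of 8 mm round steel bar in the plane x = -20 mm: uprights at y = -27.5 and +27.5 mm, cross bar on top, 88 mm above the bench, 39 above the shut lid
- lid (a joint): lid angle, rad: 0 shut, 1.2 open. Blue plate 152 mm long, 194 wide, 4 thick, hinged on the box's back top edge (box x = +75, z = 45); its front edge rises. Stays where left; pressing it down takes 1 to 5 N. Shut, its upper face is 49 mm above the bench. Slot for the staple: box y -38 to +38 mm, 86 to 108 mm from the hinge; press on the plate beside the slot
- snap_hook: snap hook lying flat, 150 x 50 mm, about 0.2 kg; origin on its underside below the gate's pin, x towards the nose, z up, gate on its +y side. C of 12 mm round bar, its axis 6 mm above the underside: straight back at y = -38 mm (inner face -32), nose at x = 58 (inner face 52), curling back to a lip that ends at x = 37, y = 0. Behind the pin: orange handle, then a small eye (x -66 to -87)
- hook_handle (a point): middle of the hook's orange handle, a block 50 mm long (along the hook's x), 20 mm wide (y) and 22 mm high, resting on the bench; in the hook's frame at x = -42, y = -19, z = 11 mm
- gate (a joint): angle of the hook's brass gate, rad: 0 shut (along hook x at y = 0), growing as it swings inwards about its pin at the hook's origin; sprung shut, 1 to 6 N to push open. Bar 7 mm thick, free end 32 mm from the pin, 5 short of the lip. An upright meeting it at hook x = 23 to 32 mm slips past its end, and it snaps shut, with the upright's axis at hook y = -23 to -28; at -28 it meets the back
- staple_right (a point): on the axis of the staple's right upright (the robot's right, box y = -27.5 mm), 55 mm above the bench, 6 mm above the shut lid
- staple_left (a point): the same on the left upright (box y = +27.5 mm)
- staple_right_top (a point): on the axis of the right upright, 80 mm above the bench
- staple_left_top (a point): on the axis of the left upright, 80 mm above the bench

How it is judged (in metres and radians):
On the way, in this order (a step that is already met when the one before it is completed fails the run):
1. the lid is shut (value of joint lid below 0.04 rad), for 0.2 s.
2. with the lid shut, the staple pushes the hook's gate open (value of joint lid below 0.04 rad and value of joint gate above 0.25 rad and contact force between snap_hook and lock_box above 0.2 N).
At the end, for the whole second after the job is handed in: The lid is shut (below 0.04 rad), one upright of the staple stands inside the closed loop of the hook (between gate and back, pin and nose), the gate is shut (below 0.1 rad), and the hook has been let go and is at rest (below 0.03 m/s) (value of joint lid below 0.04 rad and ((x of staple_right in the frame of snap_hook between 0.004 and 0.056 m and y of staple_right in the frame of snap_hook between -0.036 and -0.002 m and z of staple_right in the frame of snap_hook below 0.022 m and z of staple_right_top in the frame of snap_hook above 0.008 m) or (x of staple_left in the frame of snap_hook between 0.004 and 0.056 m and y of staple_left in the frame of snap_hook between -0.036 and -0.002 m and z of staple_left in the frame of snap_hook below 0.022 m and z of staple_left_top in the frame of snap_hook above 0.008 m)) and value of joint gate below 0.1 rad and linear speed of snap_hook below 0.03 m/s); the robot touches nothing.
It also fails if it takes over 51 s, if anything falls off the work surface, if the arm or the gripper's body presses on something with over 40 N, if the wrist force passes 120 N, or if a joint passes its speed limit or range.

## Working session

There is one attempt and no reset: what is moved stays moved. The work goes in short steps, Python scripts to look and compute and a tool call to move; the robot and the scene stay as the last step left them, time stands still between calls to the robot, and variables do not carry over. Pictures are saved under pics/ and viewed, at most 10 in all, crops included, and the job is handed in when it is done.

Besides the shell and the picture viewer there is one more tool, called after "Emit:" as name([rows], argument=value, ...), one row to a line, values as JSON. step_arm: Moves the arm, as the interface text tells. Its arguments: {"type":"object","properties":{"plan":{"type":"array","items":{"type":"object","properties":{"wx":{"type":"number"},"wy":{"type":"number"},"wz":{"type":"number"},"dx":{"type":"number"},"dy":{"type":"number"},"dz":{"type":"number"},"fingers":{"type":"number"}}}},"newtons":{"type":"number"}},"required":["plan"]}

```bash
mkdir -p pics
cat > h.py <<'E'
import numpy as np, cv2
from plant import readout, read_camera, camera_info, workorder, env
def snap(n,f,crop=None,s=1):
    ci=camera_info(n); im=read_camera(n)
    np.save('pics/'+f+'.npy',im)
    o=im
    if crop: o=im[crop[1]:crop[3],crop[0]:crop[2]]
    if s!=1:o=cv2.resize(o,None,fx=s,fy=s,interpolation=cv2.INTER_CUBIC)
    cv2.imwrite('pics/'+f+'.png',o[:,:,::-1]); return ci
def ray(ci,u,v):
    f=240/np.tan(np.radians(ci['fovy'])/2)
    d=np.array([(u-ci['cx'])/f,(v-ci['cy'])/f]); p=d.copy()
    for _ in range(30): p=d/(1+ci['k1']*(p@p))
    return np.array(ci['eye']),np.array(ci['rotation'])@np.array([p[0],-p[1],-1])
def at(ci,u,v,z):
    e,d=ray(ci,u,v); return e+d*(z-e[2])/d[2]
def proj(ci,P):
    f=240/np.tan(np.radians(ci['fovy'])/2)
    c=np.array(ci['rotation']).T@(np.array(P)-ci['eye']); s=np.array([c[0],-c[1]])/-c[2]
    s=s*(1+ci['k1']*(s@s)); return s*f+[ci['cx'],ci['cy']]
E
python3 - <<'E'
from h import *
for n in('scene','top'):
    print(n,snap(n,n+'0'))
print(readout.read_state())
E
```

```text
scene {'fovy': 42.184457977088904, 'cx': 329.87003181379947, 'cy': 245.46928391523693, 'k1': 0.02423936009420348, 'eye': array([ 0.11720567, -0.71078579,  0.79495234]), 'rotation': array([[ 0.81942141,  0.40337041, -0.40723563],
       [-0.57301182,  0.55867794, -0.59961355],
       [-0.0143528 ,  0.72468702,  0.68892868]])}
top {'fovy': 55.94657393004881, 'cx': 316.4565506056676, 'cy': 241.55682084185332, 'k1': 0.020554417505717973, 'eye': array([ 0.42302766, -0.08003385,  1.01895769]), 'rotation': array([[-0.00637676,  0.98645679, -0.16389733],
       [-0.99991534, -0.00814925, -0.01014454],
       [-0.01134279,  0.16381877,  0.98642524]])}
{'clock': 0.1, 'q': array([ 7.31082178e+01,  1.22220574e+01, -2.00327960e+00,  7.58312994e+01,
        1.11790684e-03,  9.00017365e+01]), 'joint_vel': array([-0.00701126, -0.0659241 ,  0.21476849, -0.06301138, -0.00584384,
        0.04095624]), 'tau': array([ 2.34722604e-03, -6.87249184e+01,  4.87807202e+01,  1.20979999e-02,
        2.56654203e-04, -1.68817331e-05]), 'tool_pos': array([0.14519023, 0.47814503, 0.23087446]), 'tool_rot': array([[-9.56846456e-01,  2.90593815e-01, -3.05890325e-04],
       [ 2.90593976e-01,  9.56845995e-01, -9.40173986e-04],
       [ 1.94811871e-05, -9.88492032e-04, -9.99999511e-01]]), 'force': array([-0.03643689,  1.0822426 , -0.41498146]), 'moment': array([-0.04695791, -0.00890582, -0.02972282]), 'finger_force': 0.0, 'gripper_width': 0.08554755380480884}
```

View pics/top0.png

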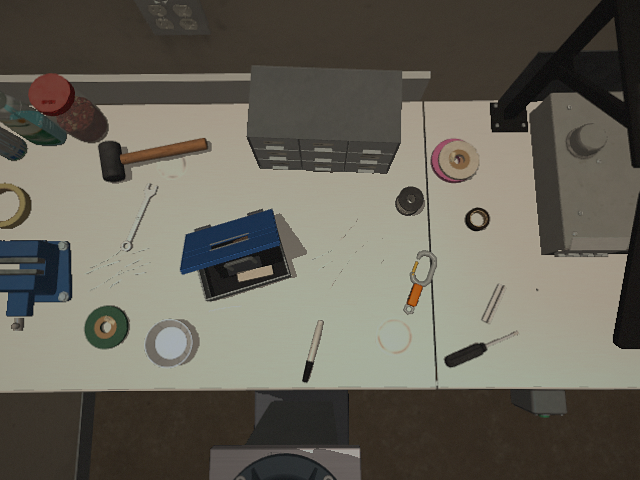

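View pics/scene0.png

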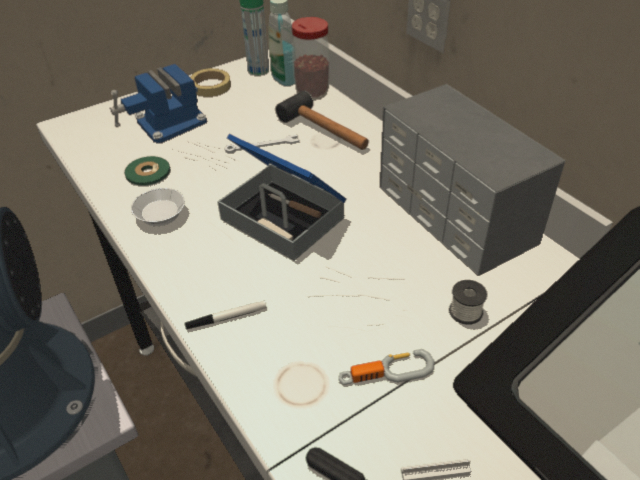

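Run:
```python
import numpy as np,cv2
im=np.load('pics/top0.npy')
a=cv2.resize(im[200:310,170:300],None,fx=4,fy=4,interpolation=cv2.INTER_CUBIC)
b=cv2.resize(im[240:328,395:450],None,fx=5,fy=5,interpolation=cv2.INTER_CUBIC)
o=np.hstack([a,b]); 
for i in range(0,520,40): o[::,i][::8]=(255,0,0)
for i in range(0,440,40): o[i,::8]=(255,0,0)
cv2.imwrite('pics/c1.png',o[:,:,::-1]);print(o.shape)
im=np.load('pics/scene0.npy')
a=cv2.resize(im[130:260,215:350],None,fx=3,fy=3,interpolation=cv2.INTER_CUBIC)
b=cv2.resize(im[330:395,330:440],None,fx=3.5,fy=3.5,interpolation=cv2.INTER_CUBIC)
o=np.zeros((390,800,3),np.uint8);o[:,:405]=a;o[:b.shape[0],410:410+b.shape[1]]=b[:,:390]
cv2.imwrite('pics/c2.png',o[:,:,::-1])
```

```text
(440, 795, 3)
```

View pics/c1.png

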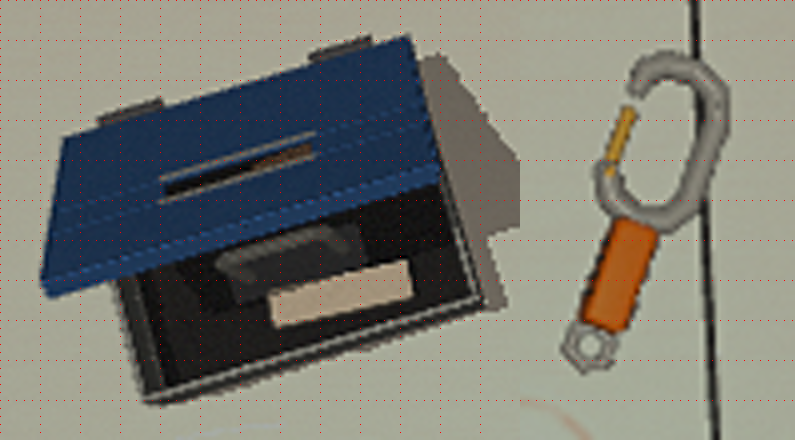

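View pics/c2.png

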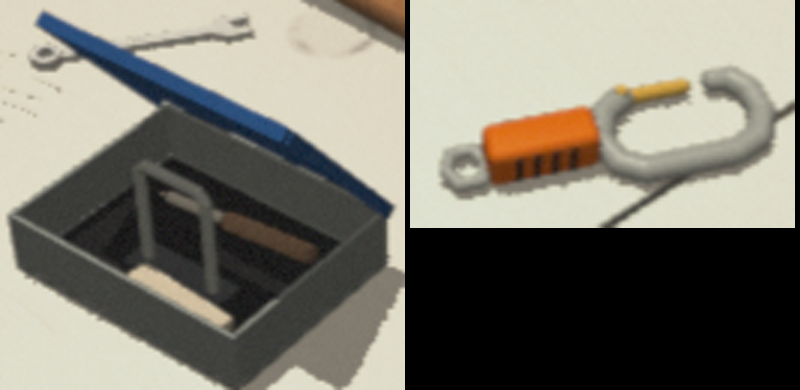

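```bash
cat > fit.py <<'E'
from h import *
from scipy.optimize import least_squares
T=camera_info('top');S=camera_info('scene')
def fit(obs,x0):
    def W(x,p):
        c,s=np.cos(x[2]),np.sin(x[2]); return np.array([x[0]+c*p[0]-s*p[1],x[1]+s*p[0]+c*p[1],p[2]])
    def r(x): return np.concatenate([proj(c,W(x,np.array(p)/1000))-uv for c,p,uv in obs])
    s=least_squares(r,x0,loss='soft_l1'); print(s.x[:2],np.degrees(s.x[2])); print(r(s.x).reshape(-1,2).round(1).tolist()); return s.x
E
python3 - <<'E'
from fit import *
box=[(T,(-75,-95,45),(291,274.2)),(T,(-75,95,45),(207,299.5)),(S,(-75,-95,45),(293.3,241.7)),(S,(-75,95,45),(219,201.7)),(S,(75,-95,45),(344.3,201.7)),
(S,(-20,27.5,84),(262.7,185)),(S,(-20,-27.5,84),(285,195.5)),(S,(-75,-95,0),(294.5,258)) ]
b=fit(box,[.4,.1,.2])
hook=[(T,(-76.5,-19,6),(408.6,309)),(T,(-42,-19,22),(415,295)),(T,(32,0,6),(417.4,261.4)),(T,(37,0,6),(418,258.8)),(S,(-42,-19,22),(367.1,368.6)),(S,(-76.5,-19,6),(345.4,378)),(S,(32,0,6),(409.1,354)),(S,(37,0,6),(414,353))]
h=fit(hook,[.4,-.2,-.2])
E
```

```text
[0.55829715 0.0965176 ] 16.099173897683976
[[0.5, 0.6], [-0.8, 0.5], [0.4, 1.3], [-0.5, -1.1], [1.7, -1.5], [-0.2, -1.3], [-0.4, -0.3], [0.5, 3.1]]
[ 0.51488193 -0.28450374] -21.91300735426243
[[0.6, 0.8], [0.9, -0.2], [0.1, -0.1], [0.2, 0.4], [0.3, -1.8], [-0.4, -0.4], [0.8, -0.3], [-1.0, 0.1]]
```

Run:
```python
from fit import *
c,s=np.cos(np.radians(16.1)),np.sin(np.radians(16.1)); R=np.array([[c,-s,0],[s,c,0],[0,0,1]]);o=np.array([.5583,.0965,0])
B=lambda p:o+R@(np.array(p)/1000)
for th in (.5,.6,.7,.8,.9,1.0,1.1,1.2):
    print(th,[proj(T,B((75-152*np.cos(th),y,45+152*np.sin(th)))).round(1) for y in(97,-97)],[proj(S,B((75-152*np.cos(th),y,45+152*np.sin(th)))).round(1) for y in(97,-97)])
for y in(97,-97):print(proj(T,B((75,y,49))))
```

```text
0.5 [array([193.9, 290.9]), array([287.8, 263.2])] [array([218.9, 164.9]), array([298.7, 206.8])]
0.6 [array([191.1, 286.6]), array([286.2, 258.7])] [array([221.1, 157.1]), array([301.4, 198.5])]
0.7 [array([188.2, 281.7]), array([284.4, 253.4])] [array([223.8, 149.3]), array([304.7, 190.2])]
0.8 [array([185.2, 276.1]), array([282.5, 247.5])] [array([227.1, 141.6]), array([308.4, 181.9])]
0.9 [array([182.2, 269.8]), array([280.4, 241.1])] [array([231. , 134.1]), array([312.6, 173.9])]
1.0 [array([179.2, 263.1]), array([278.3, 234.2])] [array([235.2, 127. ]), array([317.2, 166.1])]
1.1 [array([176.3, 255.9]), array([276. , 226.9])] [array([239.9, 120.3]), array([322.1, 158.7])]
1.2 [array([173.5, 248.4]), array([273.7, 219.4])] [array([244.9, 114.1]), array([327.2, 151.9])]
[188.05169642 233.90575711]
[273.52560103 209.20097782]
```

Emit:
step_arm([
  {"dx": 400, "dy": -318, "dz": 0, "fingers": 1},
  {"dx": 400, "dy": -318, "dz": 0, "fingers": 1},
  {"dx": 400, "dy": -318, "dz": 0, "fingers": 1},
  {"dx": 400, "dy": -318, "dz": 0, "fingers": 1},
  {"dx": 400, "dy": -318, "dz": 0, "fingers": 1},
  {"dx": 400, "dy": -318, "dz": 0, "fingers": 1},
  {"dx": 400, "dy": -318, "dz": 0, "fingers": 1},
  {"dx": 400, "dy": -318, "dz": 0, "fingers": 1},
])

```text
schema error: expected keys wx, wy, wz, dx, dy, dz, fingers
```

Emit:
step_arm([
  {"dx": 0, "dy": 0, "dz": 0, "fingers": 1},
  {"dx": 0, "dy": 0, "dz": 0, "fingers": 1},
])

```text
schema error: expected keys wx, wy, wz, dx, dy, dz, fingers
```

Emit:
step_arm([
  {"wx": 0, "wy": 0, "wz": 0, "dx": 400, "dy": -318, "dz": 0, "fingers": 1},
  {"wx": 0, "wy": 0, "wz": 0, "dx": 400, "dy": -318, "dz": 0, "fingers": 1},
  {"wx": 0, "wy": 0, "wz": 0, "dx": 400, "dy": -318, "dz": 0, "fingers": 1},
  {"wx": 0, "wy": 0, "wz": 0, "dx": 400, "dy": -318, "dz": 0, "fingers": 1},
  {"wx": 0, "wy": 0, "wz": 0, "dx": 400, "dy": -318, "dz": 0, "fingers": 1},
  {"wx": 0, "wy": 0, "wz": 0, "dx": 400, "dy": -318, "dz": 0, "fingers": 1},
  {"wx": 0, "wy": 0, "wz": 0, "dx": 400, "dy": -318, "dz": 0, "fingers": 1},
  {"wx": 0, "wy": 0, "wz": 0, "dx": 400, "dy": -318, "dz": 0, "fingers": 1},
])

```text
clock: 0.9
tool_pos: [0.4596, 0.2277, 0.2312]
tool_rot: [[-0.957, 0.291, -0.0], [0.291, 0.957, -0.0], [0.0, -0.0, -1.0]]
force: [0.2, 1.1, 0.8]
gripper_width: 0.0004
finger_force: 0.0
```

Emit:
step_arm([
  {"wx": 0, "wy": 0, "wz": 0, "dx": 82, "dy": -65, "dz": -20, "fingers": 1},
  {"wx": 0, "wy": 0, "wz": 0, "dx": 82, "dy": -65, "dz": -20, "fingers": 1},
  {"wx": 0, "wy": 0, "wz": 0, "dx": 82, "dy": -65, "dz": -20, "fingers": 1},
  {"wx": 0, "wy": 0, "wz": 0, "dx": 82, "dy": -65, "dz": -20, "fingers": 1},
])

```text
clock: 1.3
tool_pos: [0.5408, 0.1633, 0.2103]
tool_rot: [[-0.956, 0.293, -0.002], [0.293, 0.956, -0.0], [0.002, -0.001, -1.0]]
force: [-0.7, 0.3, -0.5]
gripper_width: -0.0001
finger_force: 0.0
```

Emit:
step_arm([
  {"wx": 0, "wy": 0, "wz": 0, "dx": 0, "dy": 0, "dz": -35, "fingers": 1},
  {"wx": 0, "wy": 0, "wz": 0, "dx": 0, "dy": 0, "dz": -60, "fingers": 1},
  {"wx": 0, "wy": 0, "wz": 0, "dx": -10, "dy": -3, "dz": -75, "fingers": 1},
  {"wx": 0, "wy": 0, "wz": 0, "dx": -19, "dy": -6, "dz": -90, "fingers": 1},
  {"wx": 0, "wy": 0, "wz": 0, "dx": -27, "dy": -8, "dz": -107, "fingers": 1},
  {"wx": 0, "wy": 0, "wz": 0, "dx": -34, "dy": -10, "dz": -125, "fingers": 1},
  {"wx": 0, "wy": 0, "wz": 0, "dx": -42, "dy": -12, "dz": -137, "fingers": 1},
  {"wx": 0, "wy": 0, "wz": 0, "dx": -48, "dy": -14, "dz": -150, "fingers": 1},
])

```text
clock: 2.1
tool_pos: [0.4911, 0.1516, 0.0613]
tool_rot: [[-0.957, 0.289, 0.0], [0.289, 0.957, 0.0], [-0.0, 0.0, -1.0]]
force: [1.0, -0.3, 0.4]
gripper_width: -0.0
finger_force: 0.3
```

Emit:
step_arm([
  {"wx": 0, "wy": 0, "wz": 0, "dx": 0, "dy": 0, "dz": -4, "fingers": 1},
  {"wx": 0, "wy": 0, "wz": 0, "dx": 0, "dy": 0, "dz": -8, "fingers": 1},
  {"wx": 0, "wy": 0, "wz": 0, "dx": 0, "dy": 0, "dz": -11, "fingers": 1},
  {"wx": 0, "wy": 0, "wz": 0, "dx": 0, "dy": 0, "dz": -12, "fingers": 1},
])

```text
clock: 2.5
tool_pos: [0.4927, 0.1509, 0.0495]
tool_rot: [[-0.957, 0.29, 0.0], [0.29, 0.957, 0.0], [-0.0, 0.0, -1.0]]
force: [-0.3, -0.8, -0.2]
gripper_width: -0.0002
finger_force: 0.2
```

Run:
```python
from h import *
S=read_camera('scene');a=cv2.resize(S[80:300,180:460],None,fx=2.8,fy=2.6)
cv2.imwrite('pics/s1.png',a[:,:,::-1])
```

```text
(no output)
```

View pics/s1.png

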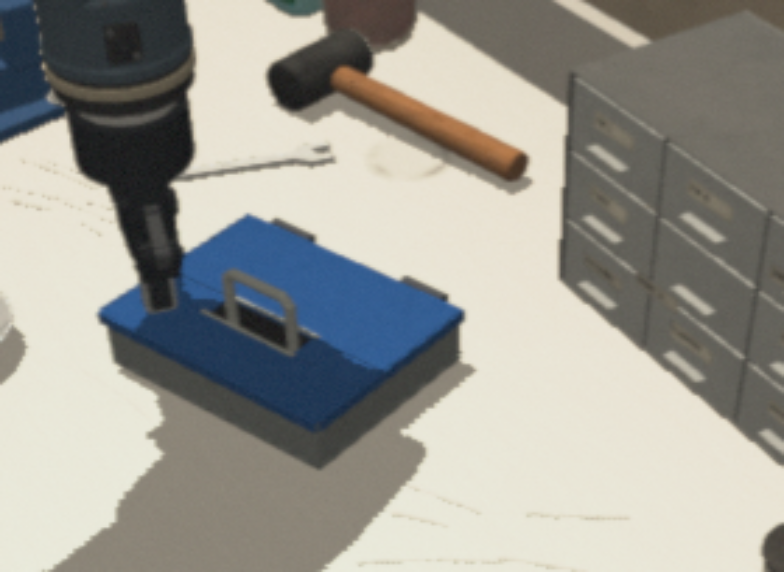

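The lid is down, with the staple up through the slot (about 260,310 in the crop). I'll press further until the force rises.

Emit:
step_arm([
  {"wx": 0, "wy": 0, "wz": 0, "dx": 0, "dy": 0, "dz": -1, "fingers": 1},
  {"wx": 0, "wy": 0, "wz": 0, "dx": 0, "dy": 0, "dz": -2, "fingers": 1},
  {"wx": 0, "wy": 0, "wz": 0, "dx": 0, "dy": 0, "dz": -2.5, "fingers": 1},
  {"wx": 0, "wy": 0, "wz": 0, "dx": 0, "dy": 0, "dz": -2.5, "fingers": 1},
])

```text
clock: 2.95
tool_pos: [0.4928, 0.1508, 0.0487]
tool_rot: [[-0.957, 0.291, 0.002], [0.291, 0.957, 0.001], [-0.001, 0.001, -1.0]]
force: [-12.6, -1.8, 34.0]
gripper_width: 0.0001
finger_force: 17.1
```

Emit:
step_arm([
  {"wx": 0, "wy": 0, "wz": 0, "dx": 0, "dy": 0, "dz": 50, "fingers": 1},
  {"wx": 0, "wy": 0, "wz": 0, "dx": 0, "dy": 0, "dz": 100, "fingers": 1},
  {"wx": 0, "wy": 0, "wz": 0, "dx": -10, "dy": -50, "dz": 130, "fingers": 0.5},
  {"wx": 0, "wy": 0, "wz": 0, "dx": -20, "dy": -70, "dz": 150, "fingers": 0},
  {"wx": 0, "wy": 0, "wz": 0, "dx": -20, "dy": -70, "dz": 150, "fingers": 0},
])

```text
clock: 3.45
tool_pos: [0.473, 0.0783, 0.2004]
tool_rot: [[-0.956, 0.293, 0.005], [0.293, 0.956, 0.0], [-0.005, 0.002, -1.0]]
force: [1.0, 0.9, -0.3]
gripper_width: 0.0423
finger_force: 0.0
```

Run:
```python
from h import *
ci=snap('wrist','w1');print(ci)
import pickle;pickle.dump(ci,open('w1.pkl','wb'))
s=readout.read_state();print(s['q'].round(1),s['tool_pos'])
```

```text
{'fovy': 67.0697589706709, 'cx': 321.58775280190383, 'cy': 238.1134028639203, 'k1': 0.025789044604468524, 'eye': array([0.40069196, 0.09994933, 0.34107562]), 'rotation': array([[ 0.29352848, -0.91183597, -0.28704736],
       [ 0.95594712,  0.2807599 ,  0.08566783],
       [ 0.00247638, -0.29954805,  0.954078  ]])}
[ 9.5 10.1 -9.3 70.4 -0.  26.6] [0.47307806 0.07950804 0.19857324]
```

View pics/w1.png

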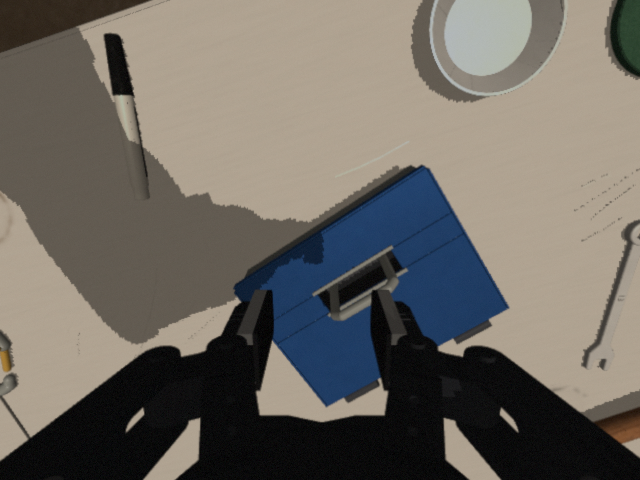

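Run:
```python
from fit import *
import pickle;w=pickle.load(open('w1.pkl','rb'))
b=fit([(w,(-77,-97,49),(236,288)),(w,(-77,97,49),(430,168)),(w,(75,97,49),(508,307)),(w,(75,-97,49),(327,405)),(w,(-20,-27.5,84),(336,314)),(w,(-20,27.5,84),(395,280))],[.558,.096,.28])
c,s=np.cos(b[2]),np.sin(b[2])
for y in(-.0275,.0275): print(b[0]-.02*c-y*s,b[1]-.02*s+y*c)
im=np.load('pics/w1.npy')
```

```text
[0.55516164 0.10087068] 16.104900318204873
[[-2.9, -1.8], [-1.7, -4.4], [1.3, 0.8], [0.0, -0.2], [0.2, 1.9], [1.3, 1.2]]
0.5435749429174207 0.06890196899814686
0.528318117567386 0.12174351780435179
```

Emit:
step_arm([
  {"wx": 0, "wy": 0, "wz": -0.087, "dx": -5, "dy": -366, "dz": 0, "fingers": -0.5},
  {"wx": 0, "wy": 0, "wz": -0.087, "dx": -5, "dy": -366, "dz": 0, "fingers": -0.5},
  {"wx": 0, "wy": 0, "wz": -0.087, "dx": -5, "dy": -366, "dz": 0, "fingers": -0.5},
  {"wx": 0, "wy": 0, "wz": -0.087, "dx": -5, "dy": -366, "dz": 0, "fingers": -0.5},
  {"wx": 0, "wy": 0, "wz": -0.087, "dx": -5, "dy": -366, "dz": -60, "fingers": -0.5},
  {"wx": 0, "wy": 0, "wz": -0.087, "dx": -5, "dy": -366, "dz": -100, "fingers": -0.5},
  {"wx": 0, "wy": 0, "wz": -0.087, "dx": -5, "dy": -366, "dz": -100, "fingers": -0.5},
  {"wx": 0, "wy": 0, "wz": -0.087, "dx": -5, "dy": -366, "dz": -100, "fingers": -0.5},
])

```text
clock: 4.3
tool_pos: [0.4672, -0.2867, 0.0945]
tool_rot: [[-0.928, 0.373, -0.001], [0.373, 0.928, 0.001], [0.001, 0.0, -1.0]]
force: [0.5, 0.1, -0.5]
gripper_width: 0.064
finger_force: 0.0
```

Emit:
step_arm([
  {"wx": 0, "wy": 0, "wz": 0, "dx": 0, "dy": 0, "dz": 0, "fingers": -0.5},
])

```text
clock: 4.4
tool_pos: [0.4656, -0.2875, 0.0922]
tool_rot: [[-0.927, 0.375, -0.005], [0.375, 0.927, 0.002], [0.006, 0.0, -1.0]]
force: [0.2, 2.1, 0.1]
gripper_width: 0.0638
finger_force: 0.0
```

Run:
```python
from h import *
ci=snap('wrist','w2');import pickle;pickle.dump(ci,open('w2.pkl','wb'))
s=readout.read_state();print(s['tool_pos'],proj(ci,s['tool_pos']))
```

```text
[ 0.46626255 -0.28599732  0.09394944] [325.95996521 309.23649716]
```

View pics/w2.png

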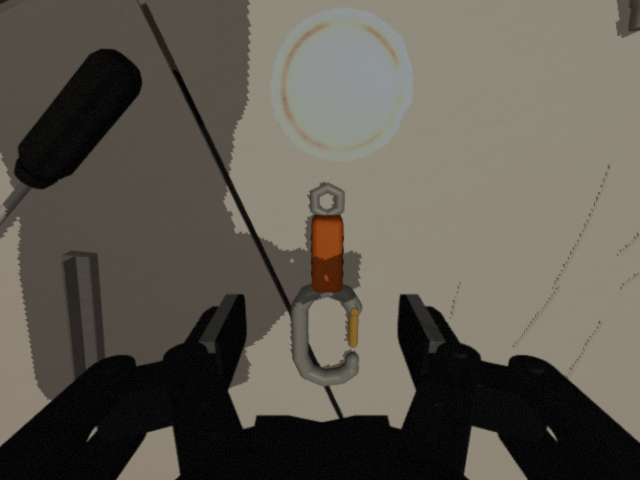

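Run:
```python
from fit import *
import pickle;w=pickle.load(open('w2.pkl','rb'))
h=fit([(w,(-42,-19,22),(327,253)),(w,(-76.5,-19,6),(327,200)),(w,(32,0,6),(353,346)),(w,(37,0,6),(353,355)),(w,(20,-44,6),(292,335))],[.515,-.284,-.38])
c,s=np.cos(h[2]),np.sin(h[2]);x,y=-.042,-.019
print(h[0]+c*x-s*y,h[1]+s*x+c*y)
```

```text
[ 0.51634828 -0.28377223] -21.795737202508985
[[0.2, 6.2], [-0.3, -0.5], [0.2, 1.9], [0.1, -1.1], [-0.2, -1.5]]
0.47029603893133526 -0.2858194428142374
```

Emit:
step_arm([
  {"wx": 0, "wy": 0, "wz": 0, "dx": 3, "dy": 0, "dz": -45, "fingers": -0.3},
  {"wx": 0, "wy": 0, "wz": 0, "dx": 3, "dy": 0, "dz": -75, "fingers": -0.3},
  {"wx": 0, "wy": 0, "wz": 0, "dx": 3, "dy": 0, "dz": -88, "fingers": -0.3},
  {"wx": 0, "wy": 0, "wz": 0, "dx": 3, "dy": 0, "dz": -88, "fingers": -0.3},
  {"wx": 0, "wy": 0, "wz": 0, "dx": 3, "dy": 0, "dz": -88, "fingers": 1},
  {"wx": 0, "wy": 0, "wz": 0, "dx": 3, "dy": 0, "dz": -88, "fingers": 1},
  {"wx": 0, "wy": 0, "wz": 0, "dx": 3, "dy": 0, "dz": -88, "fingers": 1},
  {"wx": 0, "wy": 0, "wz": 0, "dx": 3, "dy": 0, "dz": -88, "fingers": 1},
], newtons=70)

```text
clock: 5.25
tool_pos: [0.4715, -0.286, 0.0106]
tool_rot: [[-0.928, 0.373, 0.003], [0.373, 0.928, -0.001], [-0.003, -0.0, -1.0]]
force: [-1.5, 2.2, 11.3]
gripper_width: 0.0179
finger_force: 69.1
```

Emit:
step_arm([
  {"wx": 0, "wy": 0, "wz": 0, "dx": 0, "dy": 0, "dz": 40, "fingers": 1},
  {"wx": 0, "wy": 0, "wz": 0, "dx": 0, "dy": 0, "dz": 90, "fingers": 1},
  {"wx": 0, "wy": 0, "wz": 0, "dx": 0, "dy": 0, "dz": 140, "fingers": 1},
  {"wx": 0, "wy": 0, "wz": 0.13, "dx": 4, "dy": 40, "dz": 145, "fingers": 1},
  {"wx": 0, "wy": 0, "wz": 0.26, "dx": 7, "dy": 80, "dz": 145, "fingers": 1},
  {"wx": 0, "wy": 0, "wz": 0.39, "dx": 10, "dy": 120, "dz": 145, "fingers": 1},
  {"wx": 0, "wy": 0, "wz": 0.52, "dx": 14, "dy": 160, "dz": 145, "fingers": 1},
  {"wx": 0, "wy": 0, "wz": 0.663, "dx": 16, "dy": 200, "dz": 145, "fingers": 1},
])

```text
clock: 6.05
tool_pos: [0.4866, -0.084, 0.1548]
tool_rot: [[-0.959, -0.282, 0.002], [-0.282, 0.959, -0.0], [-0.002, -0.001, -1.0]]
force: [0.6, -0.2, -2.8]
gripper_width: 0.0179
finger_force: 69.3
```

Emit:
step_arm([
  {"wx": 0, "wy": 0, "wz": 0, "dx": 2, "dy": 40, "dz": 0, "fingers": 1},
  {"wx": 0, "wy": 0, "wz": 0, "dx": 4, "dy": 80, "dz": 0, "fingers": 1},
  {"wx": 0, "wy": 0, "wz": 0, "dx": 4, "dy": 90, "dz": 0, "fingers": 1},
  {"wx": 0, "wy": 0, "wz": 0, "dx": 4, "dy": 90, "dz": 0, "fingers": 1},
  {"wx": 0, "wy": 0, "wz": 0, "dx": 4, "dy": 90, "dz": 0, "fingers": 1},
])

```text
clock: 6.55
tool_pos: [0.4905, 0.0039, 0.1542]
tool_rot: [[-0.961, -0.278, 0.001], [-0.278, 0.961, -0.0], [-0.0, -0.001, -1.0]]
force: [0.0, -0.5, -2.9]
gripper_width: 0.018
finger_force: 69.4
```

Run:
```python
from h import *
ci=camera_info('wrist');s=readout.read_state();im=read_camera('wrist');np.save('pics/w3.npy',im)
import pickle;pickle.dump(ci,open('w3.pkl','wb'))
print(s['tool_pos'],s['tool_rot'].round(3).tolist(),s['gripper_width'],s['finger_force'])
o=cv2.resize(im[160:480,120:520],None,fx=2,fy=1.85) if 0 else cv2.resize(im[180:480,120:520],None,fx=2,fy=2,interpolation=cv2.INTER_CUBIC)
cv2.imwrite('pics/w3.png',o[:,:,::-1])
```

```text
[0.49048764 0.00390472 0.15421714] [[-0.961, -0.278, 0.001], [-0.278, 0.961, -0.0], [-0.0, -0.001, -1.0]] 0.017984584260317436 69.3591034412384
```

View pics/w3.png

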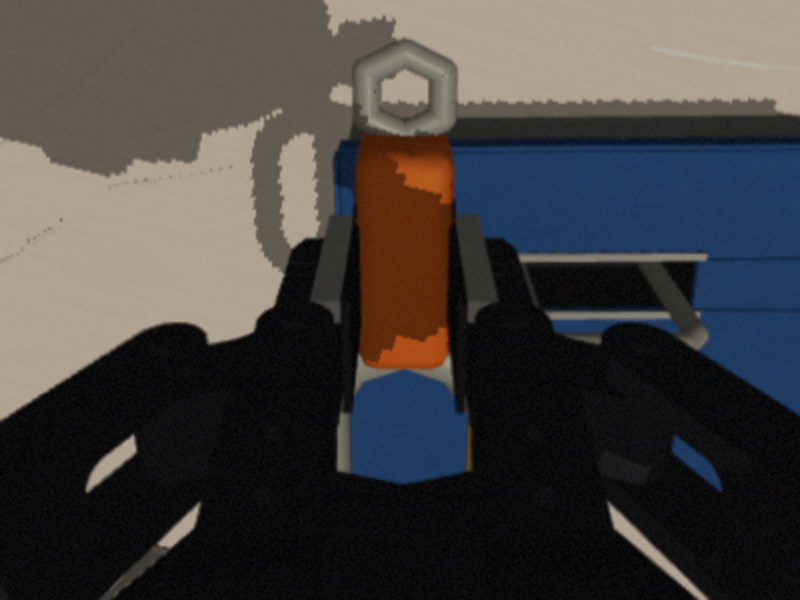

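Run:
```python
from fit import *
import pickle;w=pickle.load(open('w3.pkl','rb'))
P=lambda u,v:(120+u/2-.25,180+v/2-.25)
b=fit([(w,(-77,-97,49),P(339,143)),(w,(-33,38,49),P(697,260)),(w,(-11,38,49),P(693,313)),(w,(-20,27.5,84),P(694,335))],[.556,.098,.28])
tp=np.array([.4905,.0039,.1542]); 
for dz in(.010,):
  z0=(tp[2]-dz)*1000
  h=fit([(w,(-76.5,-19,z0+6),P(405,87)),(w,(-67,-29,z0+22),P(357,152)),(w,(-67,-9,z0+22),P(455,152)),(w,(-17,-29,z0+22),P(362,362)),(w,(-17,-9,z0+22),P(447,362))],[.535,.01,.28])
  d=tp[:2]-h[:2];c,s=np.cos(h[2]),np.sin(h[2]);print('tcp in hook',c*d[0]+s*d[1],-s*d[0]+c*d[1])
c,s=np.cos(b[2]),np.sin(b[2])
u=np.array([b[0]-.02*c+.0275*s,b[1]-.02*s-.0275*c]);d=u-h[:2];c,s=np.cos(h[2]),np.sin(h[2])
print('upright',u,'in hook',c*d[0]+s*d[1],-s*d[0]+c*d[1])
```

```text
[0.55700167 0.09759768] 14.968630109666
[[-0.3, -0.1], [0.0, -0.2], [-1.8, -1.1], [3.6, 4.7]]
[0.52248723 0.03270386] 16.03460355656702
[[0.1, -2.7], [-2.3, -0.4], [1.5, -0.3], [-2.5, 7.2], [2.9, 7.2]]
tcp in hook -0.038698910359933045 -0.01884780446802216
upright [0.5447833  0.06586502] in hook 0.0305883436133527 0.025712454636928995
```

Emit:
step_arm([
  {"wx": 0, "wy": 0, "wz": 0, "dx": 2, "dy": 0.5, "dz": -40, "fingers": 1},
  {"wx": 0, "wy": 0, "wz": 0, "dx": 2, "dy": 0.5, "dz": -70, "fingers": 1},
  {"wx": 0, "wy": 0, "wz": 0, "dx": 2, "dy": 0.5, "dz": -84, "fingers": 1},
  {"wx": 0, "wy": 0, "wz": 0, "dx": 2, "dy": 0.5, "dz": -90, "fingers": 1},
  {"wx": 0, "wy": 0, "wz": 0, "dx": 2, "dy": 0.5, "dz": -90, "fingers": 1},
  {"wx": 0, "wy": 0, "wz": 0, "dx": 2, "dy": 0.5, "dz": -90, "fingers": 1},
])

```text
clock: 7.2
tool_pos: [0.493, 0.0045, 0.0647]
tool_rot: [[-0.961, -0.277, 0.001], [-0.277, 0.961, -0.0], [-0.001, -0.0, -1.0]]
force: [1.1, -0.0, -1.3]
gripper_width: 0.0182
finger_force: 69.3
```

Emit:
step_arm([
  {"wx": 0, "wy": 0, "wz": 0, "dx": -2, "dy": 7, "dz": 0, "fingers": 1},
  {"wx": 0, "wy": 0, "wz": 0, "dx": -4, "dy": 13.5, "dz": 0, "fingers": 1},
  {"wx": 0, "wy": 0, "wz": 0, "dx": -5.3, "dy": 18.3, "dz": 0, "fingers": 1},
  {"wx": 0, "wy": 0, "wz": 0, "dx": -6.4, "dy": 22, "dz": 0, "fingers": 1},
  {"wx": 0, "wy": 0, "wz": 0, "dx": -7.5, "dy": 26, "dz": 0, "fingers": 1},
  {"wx": 0, "wy": 0, "wz": 0, "dx": -8.6, "dy": 30, "dz": 0, "fingers": 1},
  {"wx": 0, "wy": 0, "wz": 0, "dx": -9.7, "dy": 33.6, "dz": 0, "fingers": 1},
  {"wx": 0, "wy": 0, "wz": 0, "dx": -9.7, "dy": 33.6, "dz": 0, "fingers": 1},
])

```text
clock: 8.0
tool_pos: [0.4821, 0.0389, 0.0637]
tool_rot: [[-0.961, -0.278, -0.001], [-0.278, 0.961, -0.0], [0.001, 0.0, -1.0]]
force: [-2.8, -2.5, -0.9]
gripper_width: 0.0179
finger_force: 69.5
```

Emit:
step_arm([
  {"wx": 0, "wy": 0, "wz": 0, "dx": -1.4, "dy": 4.8, "dz": 0, "fingers": 1},
  {"wx": 0, "wy": 0, "wz": 0, "dx": -2.5, "dy": 8.6, "dz": 0, "fingers": 1},
  {"wx": 0, "wy": 0, "wz": 0, "dx": -3.3, "dy": 11.5, "dz": 0, "fingers": 1},
  {"wx": 0, "wy": 0, "wz": 0, "dx": -3.9, "dy": 13.5, "dz": 0, "fingers": 1},
  {"wx": 0, "wy": 0, "wz": 0, "dx": -4.2, "dy": 14.4, "dz": 0, "fingers": 1},
  {"wx": 0, "wy": 0, "wz": 0, "dx": -4.2, "dy": 14.4, "dz": 0, "fingers": 1},
])

```text
clock: 8.6
tool_pos: [0.4787, 0.0532, 0.0639]
tool_rot: [[-0.961, -0.278, 0.0], [-0.278, 0.961, 0.0], [-0.0, 0.0, -1.0]]
force: [0.3, -0.2, -1.7]
gripper_width: 0.018
finger_force: 69.4
```

Run:
```python
from h import *
for n,c in(('top',(190,220,290,320)),('scene',(215,130,350,260))):
    im=read_camera(n);np.save('pics/z_'+n+'.npy',im)
a=cv2.resize(np.load('pics/z_top.npy')[215:315,190:290],(400,400),interpolation=cv2.INTER_CUBIC)
b=cv2.resize(np.load('pics/z_scene.npy')[160:260,220:320],(400,400),interpolation=cv2.INTER_CUBIC)
cv2.imwrite('pics/z1.png',np.hstack([a,b])[:,:,::-1])
```

```text
(no output)
```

View pics/z1.png

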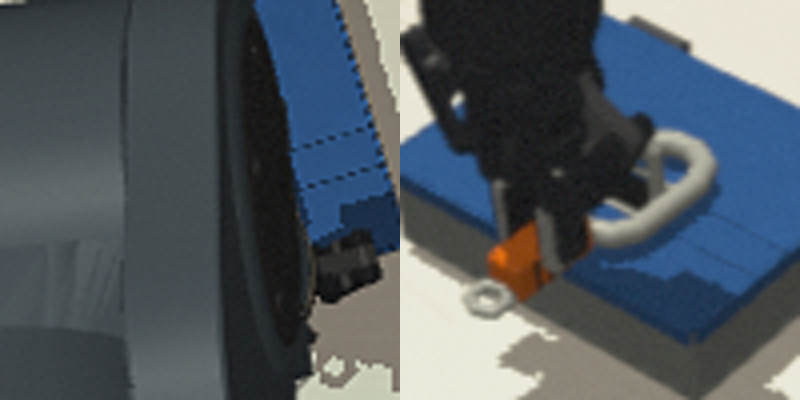

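Emit:
step_arm([
  {"wx": 0, "wy": 0, "wz": 0, "dx": 1.2, "dy": -4, "dz": 0, "fingers": 1},
  {"wx": 0, "wy": 0, "wz": 0, "dx": 2.2, "dy": -7.7, "dz": -2, "fingers": 1},
  {"wx": 0, "wy": 0, "wz": 0, "dx": 2.2, "dy": -7.7, "dz": -4, "fingers": 1},
  {"wx": 0, "wy": 0, "wz": 0, "dx": 2.2, "dy": -7.7, "dz": -4, "fingers": 1},
])

```text
clock: 9.1
tool_pos: [0.4809, 0.0449, 0.0597]
tool_rot: [[-0.961, -0.277, 0.0], [-0.277, 0.961, -0.0], [-0.0, -0.0, -1.0]]
force: [0.7, -1.0, -1.2]
gripper_width: 0.0175
finger_force: 69.5
```

Lateral force is about zero, so the gate is not bearing on the upright. I'll release and lift away.

Emit:
step_arm([
  {"wx": 0, "wy": 0, "wz": 0, "dx": 0, "dy": 0, "dz": 0, "fingers": 0.3},
  {"wx": 0, "wy": 0, "wz": 0, "dx": 0, "dy": 0, "dz": 0, "fingers": 0},
  {"wx": 0, "wy": 0, "wz": 0, "dx": 0, "dy": 0, "dz": 0, "fingers": -0.2},
  {"wx": 0, "wy": 0, "wz": 0, "dx": 0, "dy": 0, "dz": 0, "fingers": -0.2},
  {"wx": 0, "wy": 0, "wz": 0, "dx": 0, "dy": 0, "dz": 20, "fingers": -0.2},
  {"wx": 0, "wy": 0, "wz": 0, "dx": 0, "dy": 0, "dz": 60, "fingers": -0.2},
  {"wx": 0, "wy": 0, "wz": 0, "dx": 0, "dy": 0, "dz": 110, "fingers": -0.2},
  {"wx": 0, "wy": 0, "wz": 0, "dx": 0, "dy": 0, "dz": 150, "fingers": -0.2},
])

```text
clock: 9.9
tool_pos: [0.4806, 0.0454, 0.2124]
tool_rot: [[-0.961, -0.278, 0.001], [-0.278, 0.961, 0.0], [-0.001, -0.0, -1.0]]
force: [1.4, -0.0, -0.1]
gripper_width: 0.051
finger_force: 0.0
```

Emit:
step_arm([
  {"wx": 0, "wy": 0, "wz": 0, "dx": -40, "dy": 20, "dz": 20, "fingers": -0.2},
  {"wx": 0, "wy": 0, "wz": 0, "dx": -70, "dy": 40, "dz": 20, "fingers": -0.2},
  {"wx": 0, "wy": 0, "wz": 0, "dx": -70, "dy": 40, "dz": 20, "fingers": -0.2},
  {"wx": 0, "wy": 0, "wz": 0, "dx": -70, "dy": 40, "dz": 20, "fingers": -0.2},
])

```text
clock: 10.3
tool_pos: [0.4106, 0.0856, 0.2301]
tool_rot: [[-0.96, -0.279, 0.001], [-0.279, 0.96, 0.0], [-0.001, -0.0, -1.0]]
force: [0.3, 0.5, -0.1]
gripper_width: 0.0509
finger_force: 0.0
```

Run:
```python
from h import *
a=cv2.resize(read_camera('scene')[160:260,220:320],(400,400),interpolation=cv2.INTER_CUBIC)
b=cv2.resize(read_camera('wrist')[180:480,170:470],(400,400),interpolation=cv2.INTER_CUBIC)
cv2.imwrite('pics/e1.png',np.hstack([a,b])[:,:,::-1])
```

```text
(no output)
```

View pics/e1.png

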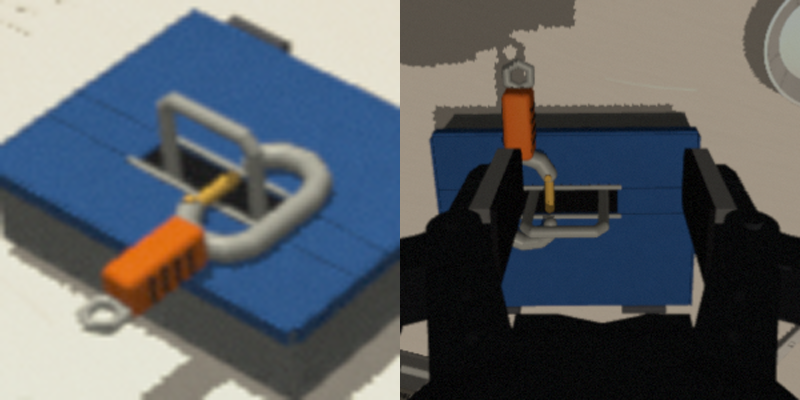

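The hook lies flat on the shut lid. The right upright (about 255,185) is inside the loop, and the brass gate (210,188) is shut on the other side of it. Handing in.

```bash
python3 -c "
from plant import workorder
print(workorder.finish_job())"
```

```text
the job is handed in; nothing more can be done
None
```

The job is handed in: the lid is shut, and the snap hook is released and lying clipped on the staple's right upright with its gate closed, as the last pictures showed; no pass or fail result came back.

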